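Wedge up the sagging serving deck to its height mark

ROBOT

A 6-joint arm with a two-finger parallel gripper is mounted at the origin on the work surface. World frame = base frame: x ahead of the robot, y to its left, z up, the work surface at z = 0. Lengths are in m, angles in rad, forces in N, time in s.
With the tool pointing down it reaches from about 0.35 to 0.875 m from the base axis. Payload 4.2 kg.
Tool frame: the origin (TCP) lies midway between the tips of the shut fingers; the grasp point (between the pads) lies 19 mm behind it (env.tcp_to_grasp is the distance from the TCP to the grasp point, in m); z points along the fingers, y is the line along which they close (so a half turn about z gives the same grasp; the last joint's range is limited). The gripper opens to 87 mm and grips with 3 to 60 N. Pads are 19 mm wide; open, the fingers measure 117 mm over their backs; the gripper's body (75 mm by 190 mm) begins 51 mm behind the grasp point.
Start: joints at [1.556, 0.385, 0.008, 0, -1.194, -0.259], TCP at [0.169, 0.602, 0.223] pointing down, gripper open.
Joint ranges: [-3.14, 3.14], [-1.21, 2.06], [-1.07, 1.41], [-3.16, 2.05], [-2.99, -0.16], [-3.1, 3.1]. Speed limits (rad/s): [2.79, 2.79, 3.14, 3.14, 3.14, 3.14].

INTERFACE

Orientations are given as a unit quaternion [x, y, z, w].
In Python, from station import env, read_camera gives the robot as it stands. The module is installed in compiled form; this text tells all that it offers.
- The arm moves only by the shell command python3 -m handwheel 'ROWS' [OPENING] [FORCE]. ROWS is JSON, one flat list of numbers, 6 for each row, row after row: the shift along the world's x, y, z in units of 40 mm (1.0 is 40 mm), then the turn, a rotation vector about the world's x, y, z in units of 6 degrees (1.0 is 6 degrees). A call has exactly 10 rows; each row shifts and turns the commanded pose from where the row before left it; what a row does not reach is not made up. A row lasts 1/12 s, in which the tool goes at most 41.7 mm and 7.16 degrees, less where a joint would pass 70% of its speed; a pose out of reach is approached as far as the arm can. A call is refused whole if a number of a shift passes 1 or a number of a turn 1, either way. A call with a gripper value outside its range is refused whole. OPENING is the closure, from 0 (fully open) to 1 (shut), set as the call begins (- or left out, the last holds). The fingers move at their own pace and stop on an object; FORCE is the grip in N (left out, the last holds). Time passes only in rows, so rows that do not move let the fingers close, or fill a call up. It gives the time, the measured TCP pose, the force, the opening and the grip force at its end, in the units of the state.
- env.sense(): the state, without advancing time (a new reading comes with each control period).
- read_camera(name): name is "scene" or "top" or "wrist"; returns a dict with "img" (420x560x3 uint8, blue, green, red), "range_z" (420x560 float32, m along the optical axis (not along the pixel's ray), 0 where there is no reading), "vertical_fov" (degrees; the focal length in pixels is half the picture's height over the tangent of half this angle, whatever the lens; pixels are square), "cx", "cy" (the principal point, pixels), "R" (3x3) and "t" (3): a world point X has camera coordinates R X + t. Camera axes: x right, y down, z forward; pixel columns grow to the right and rows downward; lengths in m; the calibration is good to about 2 mm. A picture is of the moment at which its call begins.
- env.job_done(): hands the job in; it is judged then, once.
The state is a dict: "time": time; "qpos": joint angles; "joint_velocities": joint speeds; "effort": joint torques, N m; "position": TCP position; "tool_rot": TCP orientation; "contact_force": force on the tool from outside, world axes, zero at the start; "ft_torque": the same for the moment, N m; "opening": finger opening in m; "gripper_force": force on a finger pad.
Only numpy, scipy, OpenCV 4.12 (cv2) and the standard library are available. Lean on these libraries where they do the work, as an engineer would, in place of code of your own. Each camera call takes 0.05 s, during which the arm holds its last target. There are 200 camera calls.

TASK

The front of the hinged serving deck has sagged: pick up the long tapered wooden wedge, lay it flat on the counter with its thin end under the deck's front edge, and slide it in until the edge has risen snugly against the underside of the tongue of the height gauge - lightly pressing on it, no gap, but never forced hard against it. Let the wedge alone raise the deck (do not touch the deck or the gauge with the robot), leave the wedge there holding it up, and leave the other things on the counter where they are.

Things in the scene. Friction and masses are not known exactly. Their poses are not given: they have to be found in the camera images.
- wedge_mid (a point): Plain wooden wedge 180 mm long, 40 wide, 0.12 to 0.2 kg, flat underside. Point: half-way along, on the centre line, 21 mm above the underside; x points to the thin end, z up. Thickness 6 mm at the thin end (90 mm ahead), growing evenly to 42 mm at 40 mm behind the point (36 in 130 mm), then constant. Not to be confused with a parallel-sided offcut of the same wood, 130 x 40 x 24 mm.
- wedge_heel (a point): Centre of the wedge's square heel, half-way up: 65 mm behind the wedge's middle, 21 mm above its underside. The heel is 50 mm long, 40 mm wide, 42 mm high: grip it across its width.
- wedge_tip (a point): Middle of the lower edge of the wedge's thin end (90 mm ahead of the wedge's middle, on the underside).
- front (a point): Fixed point on the counter below the middle of the deck's front edge. x: level, square to the edge, in under the deck, the way the wedge goes; y along the edge. Two low feet stand under the deck 100 to 124 mm either side of the middle: put the wedge in within 60 mm of the middle, square to the edge.
- edge_top (a point): Middle of the top of the deck's front edge, a round bar 12 mm thick and 260 mm long; rises with the deck. Sagging, its top is about 28 mm and its underside 16 mm above the counter. By its weight the edge bears on the wedge with 2 to 4.5 N. Friction keeps the wedge in place when let go.
- deck (a joint): Hinge angle of the steel serving deck (260 mm wide, 250 deep, two black-knobbed lids on it, knobs 31 mm above the plate; hinged at its rear on a dark wood beam), rad: 0 sagging at rest, grows as the front edge rises, 0.08 level.
- gauge: Steel height gauge: its fixed post, 76 mm tall, stands 152 mm from the middle of the edge (to -y of point front). Origin at the post's foot. Clamped to the post is a tongue reaching in over the deck's front edge, 107 mm from its middle; the underside of its nub is the height mark. The tongue's height differs each time, mark 42 to 50 mm above the counter, and no pose tells it.
- edge_mark_end (a point): Top of the deck's front edge right under the mark, 107 mm from its middle; rises with the deck. Hard touch: each mm the wedge goes on after first touch adds about 6 N on the mark, and each of these makes the wedge about 1.5 N harder to push: stop by feel. Snug is 2 to 12 N on the mark; above 16 N the gauge is strained.
Things that resemble listed ones, but are neither listed nor needed, are in the scene too. Leave any orange or red look-alike of the part that bears wedge_mid alone.

How it is judged:
By the outcome, as a careful person would: the job done as asked, in the order asked, and still so for the second after the job is handed in, with the robot touching nothing.
It also fails if it takes over 67 s, if anything falls off the work surface, if the arm or the gripper's body presses on something with over 40 N, if the wrist force passes 120 N, or if a joint passes its speed limit or range.

## Working session

There is one attempt and no reset: what is moved stays moved. The work goes in short steps, Python scripts to look and compute and a shell command to move; the robot and the scene stay as the last step left them, time stands still between calls to the robot, and variables do not carry over. Pictures are saved under pics/ and viewed, at most 10 in all, crops included, and the job is handed in when it is done.

```bash
mkdir -p pics
cat > h.py <<'E'
import numpy as np,cv2
from station import env,read_camera
def K(c):
    f=c["img"].shape[0]/2/np.tan(np.radians(c["vertical_fov"])/2); return f,c["cx"],c["cy"]
def cloud(c):
    f,cx,cy=K(c); z=c["range_z"]; v,u=np.mgrid[:z.shape[0],:z.shape[1]]
    P=np.stack([(u-cx)/f*z,(v-cy)/f*z,z],-1)-c["t"]
    W=P@np.asarray(c["R"]); W[z==0]=np.nan; return W
E
python3 - <<'E'
from h import *
import pickle
d={n:read_camera(n) for n in("scene","top")}
pickle.dump(d,open("c0.pkl","wb"))
for n in d: cv2.imwrite(f"pics/{n}0.png",d[n]["img"]); print(n,d[n]["vertical_fov"],-np.asarray(d[n]["R"]).T@d[n]["t"])
s=env.sense();print(s)
E
```

```text
scene 46.86387621056542 [ 1.53452417 -0.31157751  1.00456095]
top 50.230248114972554 [2.63718775e-01 1.05931673e-03 1.25310102e+00]
{'time': 0.1, 'qpos': array([ 1.55560034e+00,  3.85495895e-01,  6.78791541e-03, -4.22702780e-04,
       -1.19397962e+00, -2.58559001e-01]), 'joint_velocities': array([ 0.0019483 , -0.00110614,  0.0025876 ,  0.00109509, -0.00127931,
       -0.00123502]), 'effort': array([-4.26263159e-04, -3.91693604e+01,  1.87934822e+01,  4.23179224e+00,
        1.34464455e-02, -7.15157103e-05]), 'position': array([0.16883488, 0.60122485, 0.22157095]), 'tool_rot': array([ 9.90635791e-01, -1.36527644e-01, -8.02145037e-05,  9.62487202e-04]), 'contact_force': array([ 0.79786825, -0.96473782, -0.39354109]), 'ft_torque': array([-0.00274759,  0.01519378,  0.00561484]), 'gripper_force': 0.0, 'opening': 0.08648143411255321}
```

View pics/scene0.png

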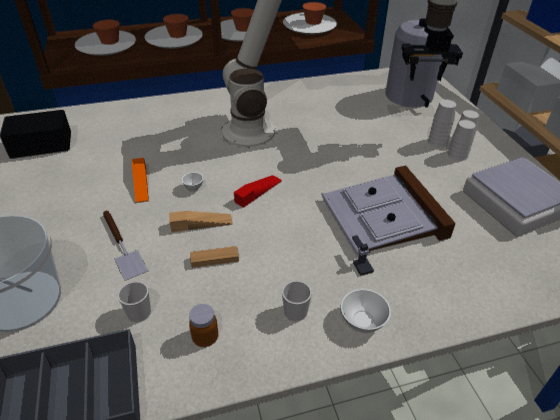

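View pics/top0.png

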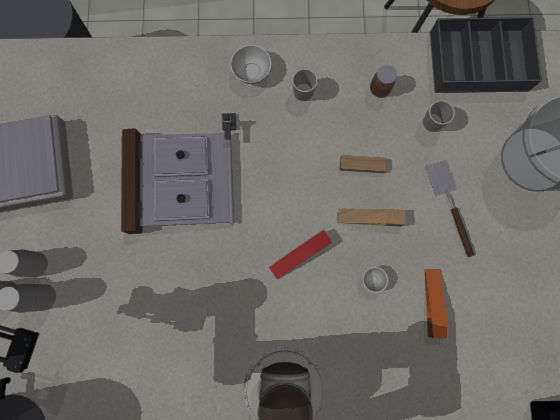

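Scene view: candidates in the top view are the long wood piece at (371,216), the short wood piece at (363,163), red (300,254) and orange (436,303). The long one fits: it is plain wood, its length ratio to the short one is about 180:130, and it tapers. The short one is the parallel offcut. The deck's front edge is at top col ~232 and the gauge at (229,122). I'll confirm with a crop and measure.

Run:
```python
from h import *
import pickle
d=pickle.load(open("c0.pkl","rb"))
a=cv2.resize(d["scene"]["img"][195:275,150:260],None,fx=5,fy=5,interpolation=2)
cv2.imwrite("pics/crop.png",a)
for n,(u0,u1,v0,v1) in {"top":(325,420,195,235),"scene":(160,242,203,236)}.items():
    c=d[n];W=cloud(c)[v0:v1,u0:u1].reshape(-1,3)
    print(n,"floor",np.nanmedian(W[:,2]))
    P=W[np.isfinite(W[:,2])&(W[:,2]>.009)&(W[:,2]<.06)]
    r=cv2.minAreaRect((P[:,:2]*1000).astype(np.float32));print(r,P.min(0),P.max(0))
    for y in np.arange(P[:,1].min(),P[:,1].max(),.02):
        Q=P[(P[:,1]>=y)&(P[:,1]<y+.02)];print(y.round(3),Q[:,0].min().round(4),Q[:,0].max().round(4),np.percentile(Q[:,2],[50,95]).round(4))
# deck
W=cloud(d["top"])
for v in range(140,222,10):
    seg=W[v,222:242];print(v,[ (round(float(p[0]),3),round(float(p[1]),4),round(float(p[2]),4)) for p in seg[::2]])
print("gauge");G=W[105:140,215:260].reshape(-1,3);G=G[G[:,2]>.035];print(G.min(0),G.max(0),G.mean(0))
```

```text
top floor 0.0013474097080109337
((451.7804870605469, -226.3072967529297), (67.89387512207031, 226.09817504882812), 6.087169647216797) [ 0.40633114 -0.33848223  0.00904234] [ 0.4799461  -0.11722141  0.04865318]
-0.338 0.4291 0.4697 [0.0415 0.0466]
-0.318 0.4308 0.4726 [0.0417 0.046 ]
-0.298 0.4322 0.4737 [0.0409 0.0456]
-0.278 0.434 0.4751 [0.0365 0.0408]
-0.258 0.4356 0.4756 [0.0309 0.0353]
-0.238 0.4373 0.4772 [0.0256 0.0309]
-0.218 0.4392 0.4785 [0.0201 0.0263]
-0.198 0.4413 0.4798 [0.0146 0.0198]
-0.178 0.4424 0.4799 [0.0108 0.0149]
-0.158 0.4432 0.449 [0.0103 0.0107]
-0.138 0.4063 0.4063 [0.0418 0.0418]
-0.118 0.4067 0.4117 [0.0432 0.0457]
scene floor 0.0027441808510896585
((455.4420166015625, -224.85272216796875), (75.05252075195312, 228.1484375), 6.625545024871826) [ 0.40552932 -0.33811795  0.00902931] [ 0.4868627  -0.11512622  0.04807343]
-0.338 0.429 0.4766 [0.0403 0.0463]
-0.318 0.431 0.48 [0.0413 0.0465]
-0.298 0.4329 0.479 [0.0409 0.0456]
-0.278 0.4338 0.4819 [0.0358 0.0412]
-0.258 0.4365 0.4832 [0.0307 0.0356]
-0.238 0.4382 0.4854 [0.026  0.0306]
-0.218 0.4395 0.4853 [0.0
[... 1880 characters left out ...]
5, -0.0004), (0.513, 0.1286, 0.0015), (0.513, 0.123, 0.0007), (0.512, 0.1172, 0.0014)]
210 [(0.48, 0.1652, 0.025), (0.479, 0.159, 0.0293), (0.48, 0.1539, 0.026), (0.48, 0.1485, 0.0246), (0.479, 0.1424, 0.0291), (0.48, 0.1374, 0.0245), (0.484, 0.1341, 0.0025), (0.484, 0.129, -0.0032), (0.483, 0.1229, 0.0017), (0.484, 0.1175, -0.0017)]
220 [(0.451, 0.1639, 0.0325), (0.452, 0.1594, 0.0248), (0.452, 0.1539, 0.0244), (0.451, 0.148, 0.0279), (0.451, 0.1426, 0.0262), (0.451, 0.1366, 0.0309), (0.455, 0.1343, 0.0001), (0.455, 0.1284, 0.0024), (0.455, 0.1228, 0.0019), (0.455, 0.1172, 0.0012)]
gauge
[0.67567317 0.13785403 0.03515222] [0.74313261 0.1825077  0.07931922] [0.7119759  0.14816785 0.06202124]
```

View pics/crop.png

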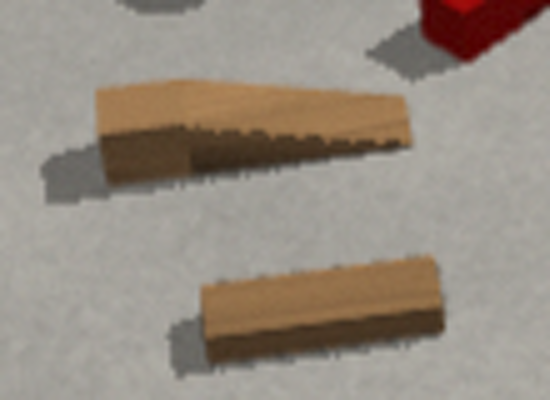

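The crop confirms it: the upper piece tapers to a thin end at the right (scene ~(232,222)) with a square heel at (172,222), so it is the wedge. The lower piece is parallel, so it is the offcut. Next I measure the edge line and mark, and begin moving.

```bash
python3 - <<'E'
from h import *
import pickle
d=pickle.load(open("c0.pkl","rb"))
for n in d:
    W=cloud(d[n]).reshape(-1,3);W=W[np.isfinite(W[:,2])]
    P=W[(W[:,2]>.02)&(W[:,2]<.033)&(W[:,0]>.4)&(W[:,0]<.76)&(W[:,1]>.12)&(W[:,1]<.33)]
    print(n,"deck x ext",np.percentile(P[:,0],[.2,99.8]),cv2.minAreaRect((P[:,:2]*1000).astype(np.float32)))
    xs=np.arange(.46,.67,.01);ys=[np.min(P[abs(P[:,0]-x)<.006][:,1]) for x in xs]
    print("edge y=",np.polyfit(xs-.58,ys,1))
    B=W[(W[:,2]>.05)&(W[:,0]>.4)&(W[:,0]<.76)&(W[:,1]>.33)&(W[:,1]<.5)]
    if len(B):print("beam",cv2.minAreaRect((B[:,:2]*1000).astype(np.float32)))
    for y in (.16,.17,.32,.33):
        Q=P[abs(P[:,1]-y)<.008]; print(y,Q[:,0].min(),Q[:,0].max())
    G=W[(W[:,0]>.66)&(W[:,0]<.78)&(W[:,1]>.1)&(W[:,1]<.2)&(W[:,2]>.034)]
    print("gauge",G.min(0),G.max(0)); 
    for x in np.arange(.66,.78,.01):
        Q=G[abs(G[:,0]-x)<.005]
        if len(Q):print(round(x,3),len(Q),Q[:,1].min().round(3),Q[:,1].max().round(3),Q[:,2].min().round(4),Q[:,2].max().round(4))
E
python3 -m handwheel '[0.55,-0.83,0,0,0,-1, 0.55,-0.83,0,0,0,-1, 0.55,-0.83,0,0,0,-1, 0.55,-0.83,0,0,0,-1, 0.55,-0.83,0,0,0,-1, 0.55,-0.83,0,0,0,-1, 0.55,-0.83,0,0,0,-1, 0.55,-0.83,0,0,0,-1, 0.55,-0.83,0,0,0,-1, 0.55,-0.83,0,0,0,-1]' 0
```

```text
scene deck x ext [0.44526433 0.74262173] ((581.4483642578125, 187.7729949951172), (292.7097473144531, 174.61036682128906), 15.798693656921387)
edge y= [0.04087872 0.13835459]
beam ((569.0054931640625, 385.76324462890625), (293.4109191894531, 113.58267211914062), 0.6468101143836975)
0.16 0.44775440611567013 0.7423685509693927
0.17 0.44715018295786335 0.6874420601767084
time: 0.93
position: [0.3893, 0.2677, 0.2224]
tool_rot: [0.788, -0.615, -0.0, 0.0]
contact_force: [0.7, 1.1, -0.3]
opening: 0.0872
gripper_force: 0.0Traceback (most recent call last):
  File "<stdin>", line 13, in <module>
    return umr_minimum(a, axis, None, out, keepdims, initial, where)
ValueError: zero-size array to reduction operation minimum which has no identity
```

```bash
python3 - <<'E'
from h import *
import pickle
d=pickle.load(open("c0.pkl","rb"))
c=read_camera("wrist");d["w1"]=c;pickle.dump(d,open("c0.pkl","wb"));cv2.imwrite("pics/w1.png",c["img"])
for n in ("top","w1"):
    W=cloud(d[n]).reshape(-1,3);W=W[np.isfinite(W[:,2])]
    P=W[(W[:,2]>.018)&(W[:,2]<.033)&(W[:,0]>.4)&(W[:,0]<.76)&(W[:,1]>.12)&(W[:,1]<.36)]
    print(n,len(P))
    if len(P)<50: continue
    print("ext",P.min(0),P.max(0))
    xs=np.arange(.46,.67,.01);ok=[(x,np.min(P[abs(P[:,0]-x)<.006][:,1])) for x in xs if (abs(P[:,0]-x)<.006).any()]
    ok=np.array(ok);print("edge y=",np.polyfit(ok[:,0]-.58,ok[:,1],1),ok[:,1].round(4))
    for y in np.arange(.14,.33,.03):
        Q=P[abs(P[:,1]-y)<.008]; print(y.round(3),Q[:,0].min(),Q[:,0].max()) if len(Q) else 0
    B=W[(W[:,2]>.045)&(W[:,0]>.4)&(W[:,0]<.76)&(W[:,1]>.33)&(W[:,1]<.5)]
    if len(B):print("beam",cv2.minAreaRect((B[:,:2]*1000).astype(np.float32)))
    G=W[(W[:,0]>.66)&(W[:,0]<.78)&(W[:,1]>.1)&(W[:,1]<.18)&(W[:,2]>.036)]
    for x in np.arange(.66,.78,.01):
        Q=G[abs(G[:,0]-x)<.005]
        if len(Q):print(round(x,3),len(Q),Q[:,1].min().round(3),Q[:,1].max().round(3),Q[:,2].min().round(4),Q[:,2].max().round(4))
E
python3 -m handwheel '[0.15,-0.97,0,0,0,-0.32, 0.15,-0.97,0,0,0,-0.32, 0.15,-0.97,0,0,0,-0.32, 0.15,-0.97,0,0,0,-0.32, 0.15,-0.97,0,0,0,-0.32, 0.15,-0.97,0,0,0,-0.32, 0.15,-0.97,0,0,0,-0.32, 0.15,-0.97,0,0,0,-0.32, 0.15,-0.97,0,0,0,-0.32, 0.15,-0.97,0,0,0,-0.32]' 0
```

```text
top 2221
ext [0.44167725 0.13407443 0.01870243] [0.75836381 0.30238517 0.03299494]
edge y= [0.04231702 0.13919473] [0.1341 0.1344 0.1346 0.135  0.137  0.137  0.1368 0.1372 0.1371 0.1375
 0.1378 0.1381 0.1399 0.1399 0.1403 0.1404 0.1406 0.1407 0.1411 0.1429
 0.1431]
0.14 0.44274516256381485 0.7583638139173731
0.17 0.44588902472362696 0.7061520411784593
0.2 0.4440256359939444 0.7059731099907252
0.23 0.4435355459279772 0.7043625274001405
0.26 0.4440054235397746 0.701348983983507
0.29 0.4416772535121536 0.7012591698918523
beam ((566.2662963867188, 383.7342224121094), (291.0979919433594, 111.07435607910156), 1.1341803073883057)
0.68 23 0.14 0.154 0.0502 0.0634
0.69 19 0.14 0.154 0.0542 0.063
0.7 21 0.14 0.154 0.0534 0.0653
0.71 16 0.143 0.157 0.055 0.0619
0.72 21 0.143 0.157 0.0558 0.0645
0.73 46 0.138 0.161 0.0524 0.0784
0.74 19 0.138 0.158 0.0493 0.0793
w1 16852
ext [0.43955086 0.13444808 0.01818726] [0.72740565 0.31045443 0.03297476]
edge y= [0.04275187 0.14026982] [0.1352 0.1358 0.1361 0.1364 0.1364 0.1373 0.1381 0.1379 0.1386 0.1386
 0.1395 0.1399 0.1401 0.1408 0.1413 0.1416 0.1422 0.1425 0.1427 0.1431
 0.1438]
0.14 0.44103080549554463 0.6961388145653284
0.17 0.44519298455951695 0.7068574182492977
0.2 0.4439524962287583 0.7055073104992194
0.23 0.4426601706457955 0.704210641418787
0.26 0.441370557956638 0.7022746574539711
0.29 0.4400919006992137 0.6983517441591548
beam ((559.789306640625, 382.2886047363281), (104.68828582763672, 281.0045166015625), 89.94804382324219)
0.68 130 0.148 0.158 0.0471 0.0594
0.69 55 0.153 0.158 0.0525 0.0593
0.7 1 0.158 0.158 0.0535 0.0535
time: 1.82
position: [0.4486, -0.1202, 0.2225]
tool_rot: [-0.676, 0.737, 0.0, 0.0]
contact_force: [0.6, 1.0, -0.2]
opening: 0.0868
gripper_force: 0.0
```

View pics/w1.png

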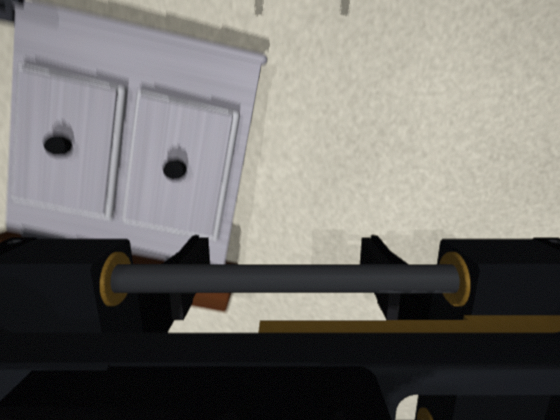

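The wrist view shows the deck with its front edge running (265,60)-(220,260), and nothing in front of it. Edge slope 0.0425, middle about (0.577, 0.140).

```bash
cat > wm.py <<'E'
from h import *
c=read_camera("wrist");cv2.imwrite("pics/w2.png",c["img"]);W=cloud(c).reshape(-1,3)
m=np.isfinite(W[:,2])&(W[:,0]>.415)&(W[:,0]<.5)&(W[:,1]>-.36)&(W[:,1]<-.14)
F=W[m];print("floor",np.median(F[F[:,2]<.006][:,2]));P=F[(F[:,2]>.008)&(F[:,2]<.06)]
print(len(P),P.min(0),P.max(0))
for y in np.arange(-.345,-.15,.015):
    Q=P[abs(P[:,1]-y)<.004]
    if len(Q):print(y.round(3),Q[:,0].min().round(4),Q[:,0].max().round(4),np.median(Q[:,2]).round(4))
r=cv2.minAreaRect((P[P[:,2]>.038][:,:2]*1000).astype(np.float32));print(r)
s=env.sense();print(s["position"],s["qpos"])
E
python3 -m handwheel '[0.02,-0.8,-0.3,0,0,0, 0.02,-0.8,-0.3,0,0,0, 0.02,-0.8,-0.3,0,0,0, 0,-0.5,-0.3,0,0,0, 0,0,0,0,0,0, 0,0,0,0,0,0, 0,0,0,0,0,0, 0,0,0,0,0,0, 0,0,0,0,0,0, 0,0,0,0,0,0]' 0; python3 wm.py
```

```text
time: 2.65
position: [0.4518, -0.2335, 0.1752]
tool_rot: [-0.677, 0.736, -0.001, 0.0]
contact_force: [0.9, 0.8, -0.9]
opening: 0.0868
gripper_force: 0.0
floor -0.0006923802263645472
6320 [ 0.43050597 -0.33745261  0.00800233] [ 0.48256626 -0.16090493  0.04415526]
-0.33 0.4306 0.4704 0.0414
-0.315 0.4317 0.4715 0.0413
-0.3 0.4327 0.4726 0.0413
-0.285 0.4338 0.474 0.0408
-0.27 0.4347 0.4749 0.0367
-0.255 0.4366 0.4758 0.0327
-0.24 0.4376 0.4774 0.0283
-0.225 0.4385 0.4785 0.0242
-0.21 0.4394 0.4793 0.02
-0.195 0.4413 0.4806 0.0158
-0.18 0.4423 0.4819 0.0116
-0.165 0.4433 0.4807 0.0085
((452.4643859863281, -303.0726318359375), (66.92597198486328, 39.87560272216797), 85.67483520507812)
[ 0.45172576 -0.23360964  0.17514862] [-1.57642776e-01  2.29114899e-01 -3.45139478e-01 -1.48390591e-05
 -9.95366148e-01  7.37394866e-02]
```

```bash
python3 -m handwheel '[0,-0.97,0,0,0,0.08, 0.01,-0.97,0,0,0,0, 0,0,-0.8,0,0,0, 0,0,-0.8,0,0,0, 0,0,-0.8,0,0,0, 0,0,-0.7,0,0,0, 0,0,-0.6,0,0,0, 0,0,-0.4,0,0,0, 0,0,-0.13,0,0,0, 0,0,0,0,0,0]' 0
python3 -m handwheel '[0,0,0,0,0,0, 0,0,0,0,0,0, 0,0,0,0,0,0, 0,0,0,0,0,0, 0,0,0,0,0,0, 0,0,0,0,0,0, 0,0,0,0,0,0, 0,0,0,0,0,0, 0,0,0,0,0,0, 0,0,0,0,0,0]' 0.7 25
```

```text
time: 3.53
position: [0.4512, -0.3114, 0.0042]
tool_rot: [-0.68, 0.734, 0.001, -0.001]
contact_force: [0.6, 0.8, -0.3]
opening: 0.0873
gripper_force: 0.0
time: 4.37
position: [0.4519, -0.3119, 0.0054]
tool_rot: [-0.679, 0.734, -0.0, 0.0]
contact_force: [0.1, -0.1, 1.9]
opening: 0.0396
gripper_force: 25.0
```

```bash
python3 -m handwheel '[0,0,0.7,0,0,0, 0,0,0.8,0,0,0, 0.415,0.85,0,0,0,0.15, 0.415,0.85,0,0,0,0.15, 0.415,0.85,0,0,0,0.15, 0.415,0.85,0,0,0,0.15, 0.415,0.85,0,0,0,0.15, 0.415,0.85,0,0,0,0.15, 0.415,0.85,0,0,0,0.15, 0.415,0.6,0,0,0,0.1]'
python3 -m handwheel '[0,0.2,0,0,0,0, 0,0,0,0,0,0, 0,0,-0.5,0,0,0, 0,0,-0.4,0,0,0, 0,0,-0.3,0,0,0, 0,0,-0.2,0,0,0, 0,0,-0.05,0,0,0, 0,0,0,0,0,0, 0,0,0,0,0,0, 0,0,0,0,0,0]'
python3 - <<'E'
from h import *
W=None
for n in("top","wrist"):
    c=read_camera(n);cv2.imwrite(f"pics/{n}3.png",c["img"]);W=cloud(c).reshape(-1,3);W=W[np.isfinite(W[:,2])]
    P=W[(W[:,0]>.53)&(W[:,0]<.63)&(W[:,1]>-.09)&(W[:,1]<.128)&(W[:,2]>.007)&(W[:,2]<.05)]
    print(n,len(P),P.max(0))
    for y in np.arange(-.06,.13,.015):
        Q=P[abs(P[:,1]-y)<.005]
        if len(Q)>3:print(y.round(3),Q[:,0].min().round(4),Q[:,0].max().round(4),np.median(Q[:,2]).round(4))
E
```

```text
time: 5.2
position: [0.5846, -0.0471, 0.0649]
tool_rot: [0.723, -0.691, -0.0, 0.0]
contact_force: [0.7, -0.2, -1.0]
opening: 0.0399
gripper_force: 25.0
time: 6.03
position: [0.5851, -0.0421, 0.0083]
tool_rot: [0.722, -0.692, 0.001, -0.001]
contact_force: [0.1, 0.2, -1.8]
opening: 0.0401
gripper_force: 25.0
top 522 [0.60266127 0.08767655 0.04890716]
-0.045 0.5743 0.5779 0.0467
-0.03 0.5742 0.5787 0.0443
0.0 0.5622 0.6027 0.0395
0.015 0.5606 0.6021 0.0358
0.03 0.5612 0.6015 0.0308
0.045 0.5597 0.6022 0.0277
0.06 0.5609 0.6009 0.0229
0.075 0.5594 0.5964 0.0191
wrist 7749 [ 0.61655383 -0.02127694  0.04996682]
-0.06 0.565 0.6055 0.0441
-0.045 0.5644 0.6106 0.0352
-0.03 0.5639 0.6041 0.0441
```

```bash
python3 -m handwheel '[0,0,-0.03,0,0,0, 0,0,-0.03,0,0,0, 0,0,0,0,0,0, 0,0,0,0,0,0, 0,0,0,0,0,0, 0,0,0,0,0,0, 0,0,0,0,0,0, 0,0,0,0,0,0, 0,0,0,0,0,0, 0,0,0,0,0,0]'
python3 -m handwheel '[0,0,0,0,0,0, 0,0,0,0,0,0, 0,0,0,0,0,0, 0,0,0,0,0,0, 0,0,0,0,0,0, 0,0,0,0,0,0, 0,0,0,0,0,0, 0,0,0,0,0,0, 0,0,0,0,0,0, 0,0,0,0,0,0]' 0.4 25
python3 -m handwheel '[0,0,0,0,0,0, 0,0,0,0,0,0, 0,0,0,0,0,0, 0,0,0,0,0,0, 0,0,0,0,0,0, 0,0,0,0,0,0, 0,0,0,0,0,0, 0,0,0,0,0,0, 0,0,0,0,0,0, 0,0,0,0,0,0]' 0.7 20
cat > avg.py <<'E'
from h import *
import sys
F=[];p=[]
for i in range(int(sys.argv[1])):
    c=read_camera("top");s=env.sense();F.append(s["contact_force"]);p.append(s["position"])
print(s["time"],"F",np.mean(F,0).round(2),"sd",np.std(F,0).round(2),"p",np.mean(p,0).round(4))
cv2.imwrite(f"pics/t{s['time']:.2f}.png",c["img"]);W=cloud(c).reshape(-1,3)
n=np.array([-.0425,1])
s_=(W[:,:2]-[.577,.14])@n; t_=(W[:,:2]-[.577,.14])@[1,.0425]
m=(s_>.008)&(s_<.02)&(abs(t_)<.12);print("deck z near edge",np.nanmedian(W[m][:,2]).round(4), "by side",np.nanmedian(W[m&(t_>.05)][:,2]).round(4))
E
python3 avg.py 4
```

```text
time: 6.97
position: [0.5849, -0.0418, 0.0054]
tool_rot: [0.722, -0.691, 0.0, -0.0]
contact_force: [-0.9, 1.2, 5.4]
opening: 0.04
gripper_force: 25.0
time: 7.8
position: [0.5846, -0.0419, 0.005]
tool_rot: [0.722, -0.692, 0.0, -0.0]
contact_force: [0.7, 0.4, 0.1]
opening: 0.0526
gripper_force: 0.0
time: 8.63
position: [0.5846, -0.0419, 0.005]
tool_rot: [0.722, -0.692, 0.0, -0.0]
contact_force: [0.3, -0.6, 0.0]
opening: 0.0397
gripper_force: 20.0
8.8333 F [ 0.68 -0.31 -0.43] sd [0.04 0.44 0.26] p [ 0.5846 -0.0419  0.005 ]
deck z near edge 0.3492 by side 0.0602
```

```bash
sed -i 's/^m=.*/m=(s_>.008)\&(s_<.02)\&(W[:,2]<.056)\&(W[:,2]>.01);print("deck z near edge",*[np.nanmedian(W[m\&(t_>a)\&(t_<a+.05)][:,2]).round(4) for a in (-.12,-.06,.04)])/' avg.py
python3 -m handwheel '[-0.01,0.2,0,0,0,0, -0.01,0.2,0,0,0,0, -0.01,0.2,0,0,0,0, -0.01,0.2,0,0,0,0, -0.01,0.2,0,0,0,0, -0.01,0.2,0,0,0,0, 0,0.1,0,0,0,0, 0,0,0,0,0,0, 0,0,0,0,0,0, 0,0,0,0,0,0]'
python3 avg.py 3
python3 -m handwheel '[-0.006,0.13,0,0,0,0, -0.006,0.13,0,0,0,0, -0.006,0.13,0,0,0,0, -0.006,0.13,0,0,0,0, -0.006,0.13,0,0,0,0, -0.006,0.13,0,0,0,0, -0.006,0.13,0,0,0,0, -0.006,0.13,0,0,0,0, -0.002,0.06,0,0,0,0, 0,0,0,0,0,0]'
python3 avg.py 3
```

```text
time: 9.67
position: [0.5823, 0.0103, 0.005]
tool_rot: [0.722, -0.692, 0.0, -0.0]
contact_force: [0.1, 0.5, 0.8]
opening: 0.04
gripper_force: 20.0
9.8167 F [ 0.41  1.12 -0.01] sd [0.39 0.61 0.31] p [0.5823 0.01   0.005 ]
deck z near edge nan nan nan
time: 10.65
position: [0.5797, 0.0541, 0.005]
tool_rot: [0.722, -0.691, -0.0, 0.001]
contact_force: [-1.3, -3.0, 2.0]
opening: 0.0397
gripper_force: 20.0
10.8 F [-1.13 -2.48  2.25] sd [0.12 0.43 0.28] p [0.5797 0.0541 0.005 ]
deck z near edge 0.0335 0.034 nan
  return np.nanmean(a, axis, out=out, keepdims=keepdims)
  return np.nanmean(a, axis, out=out, keepdims=keepdims)
```

```bash
python3 -m handwheel '[-0.003,0.08,0,0,0,0, -0.003,0.08,0,0,0,0, -0.003,0.08,0,0,0,0, -0.003,0.08,0,0,0,0, -0.003,0.08,0,0,0,0, -0.003,0.08,0,0,0,0, -0.002,0.04,0,0,0,0, 0,0,0,0,0,0, 0,0,0,0,0,0, 0,0,0,0,0,0]'
python3 avg.py 5 2>&1
python3 - <<'E'
from h import *
s=read_camera("scene");W=cloud(s)
cv2.imwrite("pics/s5.png",cv2.resize(s["img"][225:280,320:400],None,fx=8,fy=8,interpolation=2))
for u,v in((362,240),(362,246),(355,240),(358,243),(352,246)):print(u,v,W[v,u].round(4))
E
```

```text
time: 11.63
position: [0.5793, 0.0746, 0.0049]
tool_rot: [0.722, -0.692, 0.0, 0.0]
contact_force: [-0.2, -4.5, 1.7]
opening: 0.0397
gripper_force: 20.0
  return np.nanmean(a, axis, out=out, keepdims=keepdims)
11.8833 F [ 0.23 -5.2   2.18] sd [0.35 0.46 0.47] p [0.5793 0.0746 0.005 ]
deck z near edge 0.0393 0.0393 nan
362 240 [0.6817 0.1731 0.0379]
362 246 [0.7377 0.1443 0.0779]
355 240 [0.7005 0.1411 0.0649]
358 243 [0.7084 0.1473 0.0594]
352 246 [ 6.625e-01  1.551e-01 -6.000e-04]
```

View pics/s5.png

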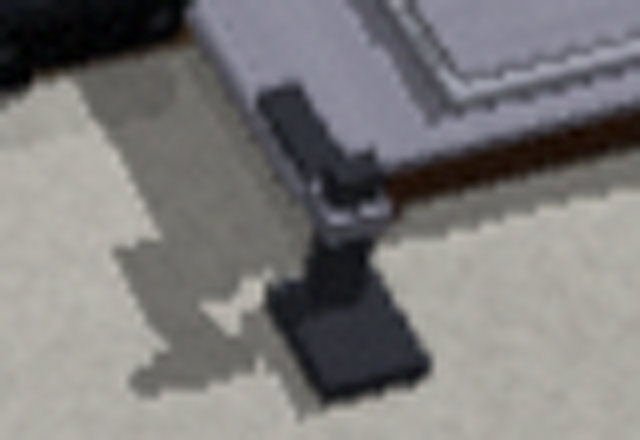

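The scene crop shows the tongue over the deck's edge at about (290,120)-(350,190). Whether it touches can't be resolved at this scale, so I continue by feel in small steps.

```bash
python3 -m handwheel '[0,0.005,0,0,0,0, 0,0.005,0,0,0,0, 0,0.005,0,0,0,0, 0,0,0,0,0,0, 0,0,0,0,0,0, 0,0,0,0,0,0, 0,0,0,0,0,0, 0,0,0,0,0,0, 0,0,0,0,0,0, 0,0,0,0,0,0]'
python3 -W ignore avg.py 6
```

```text
time: 12.77
position: [0.5793, 0.0751, 0.005]
tool_rot: [0.722, -0.692, 0.0, 0.0]
contact_force: [0.8, -5.8, 2.1]
opening: 0.0401
gripper_force: 20.0
13.0667 F [ 0.36 -5.52  2.08] sd [0.22 0.23 0.41] p [0.5793 0.0751 0.005 ]
deck z near edge 0.0395 0.0392 nan
```

```bash
python3 -m handwheel '[0,0.005,0,0,0,0, 0,0.005,0,0,0,0, 0,0.005,0,0,0,0, 0,0.005,0,0,0,0, 0,0,0,0,0,0, 0,0,0,0,0,0, 0,0,0,0,0,0, 0,0,0,0,0,0, 0,0,0,0,0,0, 0,0,0,0,0,0]'
python3 -W ignore avg.py 6
```

```text
time: 13.9
position: [0.5792, 0.0758, 0.0049]
tool_rot: [0.722, -0.692, 0.0, 0.0]
contact_force: [-0.2, -5.5, 2.1]
opening: 0.0399
gripper_force: 20.0
14.2 F [ 0.3  -5.82  2.22] sd [0.43 0.27 0.3 ] p [0.5793 0.0758 0.005 ]
deck z near edge 0.0396 0.0393 nan
```

```bash
python3 -m handwheel '[0,0.005,0,0,0,0, 0,0.005,0,0,0,0, 0,0.005,0,0,0,0, 0,0.005,0,0,0,0, -0.001,0.005,0,0,0,0, 0,0,0,0,0,0, 0,0,0,0,0,0, 0,0,0,0,0,0, 0,0,0,0,0,0, 0,0,0,0,0,0]'
python3 -W ignore avg.py 6
```

```text
time: 15.03
position: [0.5793, 0.0769, 0.005]
tool_rot: [0.722, -0.692, 0.0, 0.0]
contact_force: [0.4, -5.5, 1.7]
opening: 0.0395
gripper_force: 20.0
15.3333 F [ 0.19 -5.81  1.95] sd [0.45 0.61 0.52] p [0.5792 0.0769 0.005 ]
deck z near edge 0.0398 0.0401 nan
```

```bash
python3 -m handwheel '[0,0.005,0,0,0,0, 0,0.005,0,0,0,0, 0,0.005,0,0,0,0, 0,0.005,0,0,0,0, -0.001,0.005,0,0,0,0, 0,0,0,0,0,0, 0,0,0,0,0,0, 0,0,0,0,0,0, 0,0,0,0,0,0, 0,0,0,0,0,0]'
python3 -W ignore avg.py 6
```

```text
time: 16.17
position: [0.5792, 0.0779, 0.005]
tool_rot: [0.722, -0.692, 0.0, 0.0]
contact_force: [-0.1, -5.6, 2.4]
opening: 0.0397
gripper_force: 20.0
16.4667 F [ 0.02 -6.04  1.89] sd [0.31 0.35 0.66] p [0.5792 0.0779 0.005 ]
deck z near edge 0.0397 0.0404 nan
```

```bash
python3 -m handwheel '[0,0.005,0,0,0,0, 0,0.005,0,0,0,0, 0,0.005,0,0,0,0, 0,0.005,0,0,0,0, -0.001,0.005,0,0,0,0, 0,0,0,0,0,0, 0,0,0,0,0,0, 0,0,0,0,0,0, 0,0,0,0,0,0, 0,0,0,0,0,0]'
python3 -W ignore avg.py 6
```

```text
time: 17.3
position: [0.5792, 0.0789, 0.005]
tool_rot: [0.722, -0.692, 0.0, 0.0]
contact_force: [0.8, -5.5, 1.9]
opening: 0.0401
gripper_force: 20.0
17.6 F [ 0.54 -6.02  1.77] sd [0.26 0.5  0.45] p [0.5792 0.0789 0.005 ]
deck z near edge 0.0402 0.0402 nan
```

```bash
python3 -m handwheel '[0,0.005,0,0,0,0, 0,0.005,0,0,0,0, 0,0.005,0,0,0,0, 0,0.005,0,0,0,0, -0.001,0.005,0,0,0,0, 0,0,0,0,0,0, 0,0,0,0,0,0, 0,0,0,0,0,0, 0,0,0,0,0,0, 0,0,0,0,0,0]'|grep force
python3 -W ignore avg.py 5
```

```text
contact_force: [0.7, -5.6, 1.6]
gripper_force: 20.0
18.6833 F [ 0.29 -5.77  1.74] sd [0.43 0.4  0.47] p [0.5791 0.0799 0.0049]
deck z near edge 0.0408 0.0402 nan
```

```bash
python3 -m handwheel '[0,0.005,0,0,0,0, 0,0.005,0,0,0,0, 0,0.005,0,0,0,0, 0,0.005,0,0,0,0, -0.001,0.005,0,0,0,0, 0,0,0,0,0,0, 0,0,0,0,0,0, 0,0,0,0,0,0, 0,0,0,0,0,0, 0,0,0,0,0,0]'|grep force
python3 -W ignore avg.py 5
```

```text
contact_force: [0.4, -5.4, 2.6]
gripper_force: 20.0
19.7667 F [ 0.59 -5.48  2.13] sd [0.61 0.24 0.58] p [0.5791 0.0809 0.005 ]
deck z near edge 0.0407 0.041 nan
```

```bash
python3 -m handwheel '[0,0.005,0,0,0,0, 0,0.005,0,0,0,0, 0,0.005,0,0,0,0, 0,0.005,0,0,0,0, -0.001,0.005,0,0,0,0, 0,0,0,0,0,0, 0,0,0,0,0,0, 0,0,0,0,0,0, 0,0,0,0,0,0, 0,0,0,0,0,0]'|grep force
python3 -W ignore avg.py 5
```

```text
contact_force: [0.7, -6.0, 2.4]
gripper_force: 20.0
20.85 F [ 0.17 -5.91  1.98] sd [0.41 0.46 0.23] p [0.5791 0.0819 0.005 ]
deck z near edge 0.0414 0.0406 nan
```

```bash
python3 -m handwheel '[0,0.005,0,0,0,0, 0,0.005,0,0,0,0, 0,0.005,0,0,0,0, 0,0.005,0,0,0,0, -0.001,0.005,0,0,0,0, 0,0,0,0,0,0, 0,0,0,0,0,0, 0,0,0,0,0,0, 0,0,0,0,0,0, 0,0,0,0,0,0]'|grep force
python3 -W ignore avg.py 5
python3 - <<'E'
from h import *
s=read_camera("scene")
cv2.imwrite("pics/s6.png",cv2.resize(s["img"][225:280,320:400],None,fx=8,fy=8,interpolation=2))
E
```

```text
contact_force: [0.8, -6.2, 1.7]
gripper_force: 20.0
21.9333 F [-0.13 -5.88  2.22] sd [0.24 0.53 0.29] p [0.579  0.0829 0.005 ]
deck z near edge 0.0414 0.0413 nan
```

View pics/s6.png

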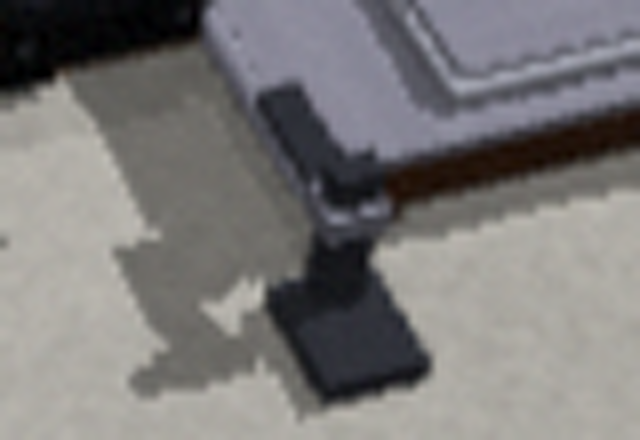

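The crop shows the edge has risen slightly relative to the tongue at (290,120), with no clear contact. Continuing.

```bash
python3 -m handwheel '[0,0.005,0,0,0,0, 0,0.005,0,0,0,0, 0,0.005,0,0,0,0, 0,0.005,0,0,0,0, -0.001,0.005,0,0,0,0, 0,0,0,0,0,0, 0,0,0,0,0,0, 0,0,0,0,0,0, 0,0,0,0,0,0, 0,0,0,0,0,0]'|grep force
python3 -W ignore avg.py 5
```

```text
contact_force: [0.4, -6.0, 1.0]
gripper_force: 20.0
23.0667 F [ 0.2  -5.75  1.98] sd [0.25 0.46 0.51] p [0.579  0.0839 0.005 ]
deck z near edge 0.0419 0.0412 nan
```

```bash
python3 -m handwheel '[0,0.005,0,0,0,0, 0,0.005,0,0,0,0, 0,0.005,0,0,0,0, 0,0.005,0,0,0,0, -0.001,0.005,0,0,0,0, 0,0,0,0,0,0, 0,0,0,0,0,0, 0,0,0,0,0,0, 0,0,0,0,0,0, 0,0,0,0,0,0]'|grep force
python3 -W ignore avg.py 5
```

```text
contact_force: [-0.0, -6.0, 1.9]
gripper_force: 20.0
24.15 F [ 0.1  -5.7   2.01] sd [0.43 0.29 0.53] p [0.5789 0.0848 0.0049]
deck z near edge 0.0417 0.0417 nan
```

```bash
python3 -m handwheel '[0,0.005,0,0,0,0, 0,0.005,0,0,0,0, 0,0.005,0,0,0,0, 0,0.005,0,0,0,0, -0.001,0.005,0,0,0,0, 0,0,0,0,0,0, 0,0,0,0,0,0, 0,0,0,0,0,0, 0,0,0,0,0,0, 0,0,0,0,0,0]'|grep force
python3 -W ignore avg.py 5
```

```text
contact_force: [-0.3, -7.4, 1.2]
gripper_force: 20.0
25.2333 F [ 0.61 -7.1   1.8 ] sd [0.39 0.48 0.43] p [0.5789 0.0855 0.005 ]
deck z near edge 0.0423 0.0421 nan
```

```bash
python3 -m handwheel '[0,0.005,0,0,0,0, 0,0.005,0,0,0,0, 0,0.005,0,0,0,0, 0,0.005,0,0,0,0, -0.001,0.005,0,0,0,0, 0,0,0,0,0,0, 0,0,0,0,0,0, 0,0,0,0,0,0, 0,0,0,0,0,0, 0,0,0,0,0,0]'|grep force
python3 -W ignore avg.py 5
```

```text
contact_force: [0.3, -8.6, 1.7]
gripper_force: 20.0
26.3167 F [ 1.24 -8.68  1.93] sd [0.36 0.59 0.45] p [0.5788 0.086  0.0049]
deck z near edge 0.0425 0.0423 nan
```

```bash
python3 -m handwheel '[0,0.005,0,0,0,0, 0,0.005,0,0,0,0, 0,0.005,0,0,0,0, 0,0.005,0,0,0,0, -0.001,0.005,0,0,0,0, 0,0,0,0,0,0, 0,0,0,0,0,0, 0,0,0,0,0,0, 0,0,0,0,0,0, 0,0,0,0,0,0]'|grep force
python3 -W ignore avg.py 8
```

```text
contact_force: [1.9, -11.3, 1.8]
gripper_force: 20.0
27.55 F [  1.28 -11.34   2.2 ] sd [0.38 0.55 0.44] p [0.5787 0.0864 0.005 ]
deck z near edge 0.0414 0.0425 nan
```

Contact confirmed: push has risen 5.6 N above the steady 5.8 N over no more than 1.6 mm of travel, which puts several N on the mark. I'll unload the arm part-way, open and rise.

```bash
python3 -m handwheel '[0,-0.01,0,0,0,0, 0,-0.01,0,0,0,0, 0,-0.01,0,0,0,0, 0,-0.01,0,0,0,0, 0,-0.01,0,0,0,0, 0,0,0,0,0,0, 0,0,0,0,0,0, 0,0,0,0,0,0, 0,0,0,0,0,0, 0,0,0,0,0,0]'
python3 -W ignore avg.py 4
```

```text
time: 28.38
position: [0.5787, 0.0864, 0.005]
tool_rot: [0.722, -0.692, -0.0, 0.0]
contact_force: [-1.0, -4.0, 3.3]
opening: 0.0403
gripper_force: 20.0
28.5833 F [-1.17 -3.4   3.33] sd [0.21 0.4  0.2 ] p [0.5787 0.0863 0.0049]
deck z near edge 0.0423 0.0418 nan
```

Push is down to 3.4 N and the TCP has not moved, so the wedge is staying. Releasing.

```bash
python3 -m handwheel '[0,0,0,0,0,0, 0,0,0,0,0,0, 0,0,0,0,0,0, 0,0,0,0,0,0, 0,0,0,0,0,0, 0,0,0,0,0,0, 0,0,0,0,0,0, 0,0,0,0,0,0, 0,0,0,0,0,0, 0,0,0,0,0,0]' 0
python3 -m handwheel '[0,0,0.2,0,0,0, 0,0,0.3,0,0,0, 0,0,0.5,0,0,0, 0,0,0.6,0,0,0, 0,-0.2,0.6,0,0,0, 0,-0.4,0.6,0,0,0, 0,-0.5,0.6,0,0,0, 0,-0.5,0.4,0,0,0, 0,-0.3,0.2,0,0,0, 0,0,0,0,0,0]'
python3 - <<'E'
from h import *
s=read_camera("scene");t=read_camera("top")
a=cv2.resize(s["img"][190:280,270:400],(780,540),interpolation=2)
cv2.imwrite("pics/s7.png",a)
W=cloud(t).reshape(-1,3);S=(W[:,:2]-[.577,.14])@[-.0425,1];T=(W[:,:2]-[.577,.14])@[1,.0425]
for A in(-.1,-.05,0,.05,.1):
    m=(S>.006)&(S<.02)&(abs(T-A)<.02)&(W[:,2]<.06);print(A,np.nanmedian(W[m][:,2]).round(4))
m=(S<-.02)&(S>-.12)&(abs(T)<.06)&(W[:,2]>.01)&(W[:,2]<.06);print(cv2.minAreaRect((W[m][:,:2]*1000).astype(np.float32)),W[m].min(0),W[m].max(0))
E
```

```text
time: 29.42
position: [0.5789, 0.0863, 0.005]
tool_rot: [0.722, -0.692, 0.0, -0.0]
contact_force: [-0.0, 1.0, -0.5]
opening: 0.0862
gripper_force: 0.0
time: 30.25
position: [0.5798, 0.0086, 0.1676]
tool_rot: [0.722, -0.692, 0.001, -0.002]
contact_force: [-0.0, -0.1, 0.5]
opening: 0.0872
gripper_force: 0.0
-0.1 nan
-0.05 0.042
0 0.0424
0.05 0.0423
0.1 nan
((577.6416015625, 90.07072448730469), (42.61656951904297, 58.952537536621094), 0.2857891619205475) [0.55631564 0.0605899  0.01011782] [0.59892933 0.11962913 0.0485008 ]
  return np.nanmean(a, axis, out=out, keepdims=keepdims)
```

View pics/s7.png

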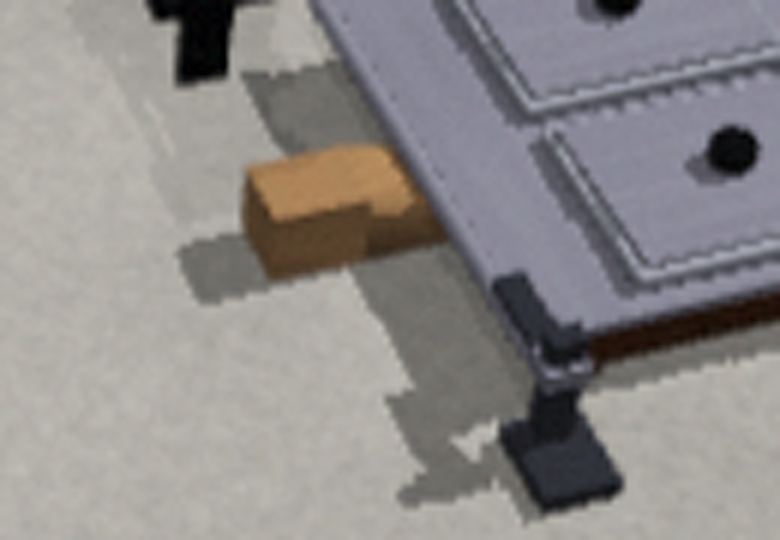

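The wedge sits square under the edge (heel at (305,210)) holding the deck up, with the tongue at (530,310) resting on the edge. The robot is clear of everything. Handing in.

```bash
python3 -c "
from station import env
print(env.job_done())"
```

```text
the job is handed in; nothing more can be done
None
```

The job is handed in at about 30 s: the wedge is under the deck's front edge, square and near the middle, holding it against the gauge tongue at an estimated 4–6 N (judged from the push force, not measured at the mark); the robot is clear and touched neither deck nor gauge, and no verdict was returned.

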